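# Close the carver's four boxes with their own lids

### The job

Close the four turned round boxes on the carver's bench: put each of the four knobbed lids on the box of its own size and colour, lying flat on the rim with its plug inside the mouth. Leave the boxes standing where they are, and do not disturb the bread stamp and the thread spool among them.

Things in the scene. Friction and masses are not known exactly. Their poses are not given: they have to be found in the camera images.
- box_large_pale: large round open box, pale natural wood with thin dark lines, loose, 320 g: outside diameter 100 mm, height 60 mm, wall 7 mm, mouth diameter 86 mm, floor 6 mm thick; standing on the bench, empty. Origin at the centre of its underside, z up.
- lid_large_pale: large pale lid, loose, about 100 g: plate 108 mm across, 8 to 16 mm above the origin; under it a plug 68 mm across, 8 mm deep; on it an upright knob 22 mm across, 16 to 46 mm above the origin, to grip. Origin at the centre of the plug's underside, z up. Seated, the plate rests on the rim, the plug has 9 mm play in the mouth and the origin is 52 mm above the box's.
- box_large_green: large round open box, painted green with thin pale lines, loose, 320 g: outside diameter 100 mm, height 60 mm, wall 7 mm, mouth diameter 86 mm, floor 6 mm thick; standing on the bench, empty. Origin at the centre of its underside, z up.
- lid_large_green: large green lid, loose, about 100 g: plate 108 mm across, 8 to 16 mm above the origin; under it a plug 68 mm across, 8 mm deep; on it an upright knob 22 mm across, 16 to 46 mm above the origin, to grip. Origin at the centre of the plug's underside, z up. Seated, the plate rests on the rim, the plug has 9 mm play in the mouth and the origin is 52 mm above the box's.
- box_small_pale: small round open box, pale natural wood with thin dark lines, loose, 170 g: outside diameter 72 mm, height 48 mm, wall 6 mm, mouth diameter 60 mm, floor 6 mm thick; standing on the bench, empty. Origin at the centre of its underside, z up.
- lid_small_pale: small pale lid, loose, about 60 g: plate 82 mm across, 8 to 16 mm above the origin; under it a plug 42 mm across, 8 mm deep; on it an upright knob 22 mm across, 16 to 46 mm above the origin, to grip. Origin at the centre of the plug's underside, z up. Seated, the plate rests on the rim, the plug has 9 mm play in the mouth and the origin is 40 mm above the box's.
- box_small_green: small round open box, painted green with thin pale lines, loose, 170 g: outside diameter 72 mm, height 48 mm, wall 6 mm, mouth diameter 60 mm, floor 6 mm thick; standing on the bench, empty. Origin at the centre of its underside, z up.
- lid_small_green: small green lid, loose, about 60 g: plate 82 mm across, 8 to 16 mm above the origin; under it a plug 42 mm across, 8 mm deep; on it an upright knob 22 mm across, 16 to 46 mm above the origin, to grip. Origin at the centre of the plug's underside, z up. Seated, the plate rests on the rim, the plug has 9 mm play in the mouth and the origin is 40 mm above the box's.
- stamp: bread stamp, not part of the job: a square block of brown wood, 56 x 56 x 18 mm, with an upright red knob 20 mm in diameter and 32 mm tall on top; loose. Origin at the centre of its underside, z up.
- spool: wooden thread spool standing on end, not part of the job: 50 mm in diameter and 48 mm tall, red flanges, pale waist; loose. Origin at the centre of its underside, z up.
Not all that is in view belongs to the job. Leave any pink or purple look-alike of the lid_small_pale alone. Leave any purple or red look-alike of the lid_large_green alone.

How it is judged:
By the outcome, as a careful person would: the job done as asked, in the order asked, and still so for the second after the job is handed in, with the robot touching nothing.
It also fails if it takes over 106 s, if anything falls off the work surface, if the arm or the gripper's body presses on something with over 40 N, if the wrist force passes 120 N, or if a joint passes its speed limit or range.

### The arm

A 6-joint arm with a two-finger parallel gripper is mounted at the origin on the work surface. World frame = base frame: x ahead of the robot, y to its left, z up, the work surface at z = 0. Lengths are in m, angles in rad, forces in N, time in s.
With the tool pointing down it reaches from about 0.35 to 0.975 m from the base axis. Payload 7.1 kg.
Tool frame: the origin (TCP) lies on the centre line of the jaws, within the pads' length; the fingertips stand 19 mm ahead of it and the grasp point (between the pads) is the TCP; z points along the fingers, y is the line along which they close (so a half turn about z gives the same grasp; the last joint's range is limited). The gripper opens to 88 mm and grips with 3 to 60 N. Pads are 20 mm wide; open, the fingers measure 115 mm over their backs; the gripper's body (75 mm by 178 mm) begins 61 mm behind the grasp point.
Start: joints at [-1.346, 0.423, 1.63, -0, 1.089, -0.019], TCP at [0.151, -0.606, 0.216] pointing down, gripper open.
Joint ranges: [-3, 3], [-0.9, 2.11], [0.09, 2.58], [-1.31, 4.45], [0.11, 2.69], [-2.54, 2.54]. Speed limits (rad/s): [2.39, 2.39, 3.01, 3.14, 3.14, 3.14].

### API

Orientations are given as a unit quaternion [w, x, y, z].
In Python, from cell import ctrl gives the robot as it stands.
- The arm moves only by the tool apply_moves, never from a script. Its argument "commands" is a list that holds one entry, the list of rows, each a list of 5 numbers: the shift along the tool's x, y, z in m, then the turn about the tool's z in degrees, then the closure, from 0 (fully open) to 1 (shut). In form: [[[dx, dy, dz, spin, gripper], ...]]. A call has 1 to 10 rows; each row shifts and turns the commanded pose from where the row before left it, along the tool's axes as they then stand; what a row does not reach is not made up. A row lasts 1/10 s, in which the tool goes at most 50 mm and 8.59 degrees, less where a joint would pass 70% of its speed; a pose out of reach is approached as far as the arm can. A call with a gripper value outside its range is refused whole. The fingers move at their own pace and stop on an object; "newtons" is the grip in N (left out, the last holds). Time passes only in rows, so rows that do not move let the fingers close. It gives the time, the measured TCP pose, the force, the opening and the grip force at its end, in the units of the state.
- ctrl.state(): the state, without advancing time (a new reading comes with each control period).
- ctrl.capture(name): name is "side" or "top" or "wrist"; returns the picture (480x640x3 uint8, red, green, blue); there is no depth.
- ctrl.camera_params(name): a dict with "fx", "fy", "cx", "cy" (pixels), "xyz" and "rotation" of the camera in the world. Camera axes: x right, y down, z forward; pixel columns grow to the right and rows downward; lengths in m; the calibration is good to about 2 mm. The wrist camera is an equidistant fisheye: a pixel r from the principal point sees the ray r / f radians off the axis. A picture is of the moment at which its call begins: read the wrist's pose just before it. camera_params takes no time and is no camera call; for the wrist camera it gives the pose at the moment of the call.
- ctrl.finish_job(): hands the job in; it is judged then, once.
The state is a dict: "t": time; "qpos": joint angles; "qd": joint speeds; "effort": joint torques, N m; "tool_pos": TCP position; "tcp_rot": TCP orientation; "contact_force": force on the tool from outside, world axes, zero at the start; "torque": the same for the moment, N m; "grip_width": finger opening in m; "grip_force": force on a finger pad.
Only numpy, scipy, OpenCV 4.12 (cv2) and the standard library are available. Lean on these libraries where they do the work, as an engineer would, in place of code of your own. Each camera call takes 0.05 s, during which the arm holds its last target. There are 200 camera calls.

## Working session

There is one attempt and no reset: what is moved stays moved. The work goes in short steps, Python scripts to look and compute and a tool call to move; the robot and the scene stay as the last step left them, time stands still between calls to the robot, and variables do not carry over. Pictures are saved under pics/ and viewed, at most 14 in all, crops included, and the job is handed in when it is done.

Besides the shell and the picture viewer there is one more tool, called by a JSON object that holds its "op" and its "data", one argument or row to a line. apply_moves: Moves the arm, as the interface text tells. Its arguments: {"type":"object","properties":{"commands":{"type":"array"},"newtons":{"type":"number"}},"required":["commands"]}

```bash
ls; mkdir -p pics; python3 - <<'E'
from cell import ctrl
import cv2,json
s=ctrl.state();print({k:(v if not hasattr(v,'tolist') else v.tolist()) for k,v in s.items()})
for n in("top","side"):
    print(n,ctrl.camera_params(n))
    cv2.imwrite(f"pics/{n}0.png",ctrl.capture(n)[:,:,::-1])
E
```

```text
pics
{'t': 0.0, 'qpos': [-1.3460053024972354, 0.4238256271148577, 1.6306594011756699, -5.286322425834754e-05, 1.0886194053074154, -0.019004685422462607], 'qd': [0.0005685626093612925, 0.0031382515237478926, -0.0006561288357002163, 7.550701975972412e-05, 0.0007204841045460072, -0.0007482829800669997], 'effort': [0.0011910777175216936, -54.46177124977112, -27.3666912317276, 0.06433469709008932, 0.02261087007354945, -0.00011335539056744892], 'tool_pos': [0.1507510918292952, -0.6059736076323577, 0.21512323377069306], 'tcp_rot': [-0.0007494877970050961, 0.9925778752041978, 0.12160834567396496, -0.00010092375086549654], 'contact_force': [-0.16824091296375873, 0.3326662624456296, -0.45606441652949187], 'torque': [-0.03292963258552706, 0.035460184200166694, -0.003956897832498883], 'grip_force': 0.0, 'grip_width': 0.08779868520549469}
top {'fx': 600.2665069081309, 'fy': 600.2665069081309, 'cx': 310.23572115228484, 'cy': 226.25223804290354, 'xyz': array([ 0.28007749, -0.00849306,  1.6412011 ]), 'rotation': array([-0.03521164,  0.70689187, -0.70564525,  0.03359781])}
side {'fx': 533.2734471748979, 'fy': 533.2734471748979, 'cx': 327.1964455691106, 'cy': 239.97574559582776, 'xyz': array([0.07288057, 0.94780762, 0.83894081]), 'rotation': array([ 0.07817193, -0.15684299,  0.88379978, -0.43380568])}
```

View pics/top0.png

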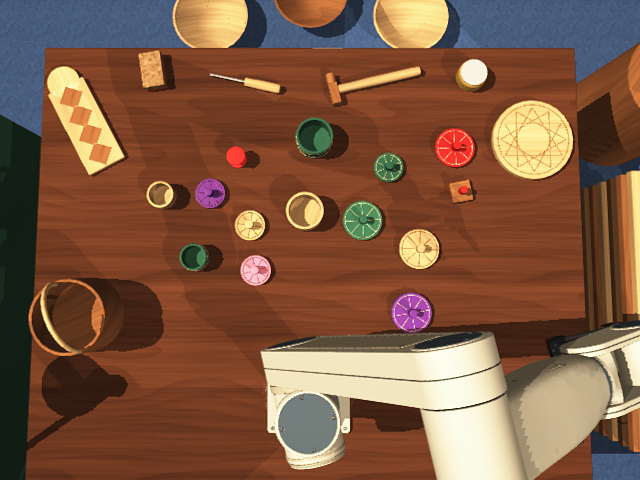

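View pics/side0.png

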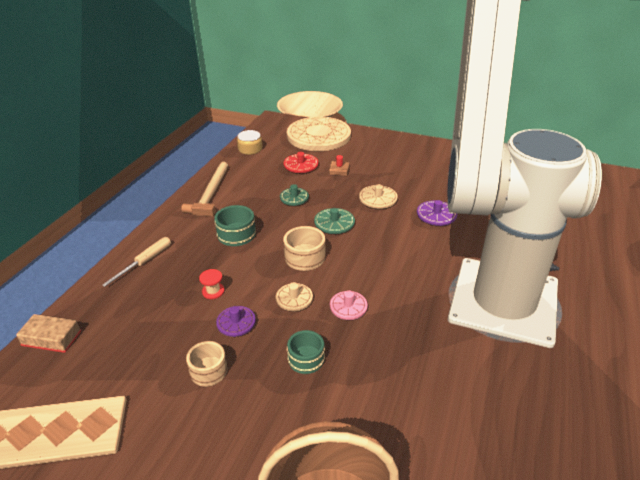

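```bash
cat >h.py <<'E'
import numpy as np,cv2
from scipy.spatial.transform import Rotation as R
from cell import ctrl
def cam(n):
    p=ctrl.camera_params(n);q=p["rotation"];return p,R.from_quat([q[1],q[2],q[3],q[0]])
def ray(p,r,uv):
    d=np.array([(uv[0]-p["cx"])/p["fx"],(uv[1]-p["cy"])/p["fy"],1.]);return p["xyz"],r.apply(d/np.linalg.norm(d))
def fish(p,r,uv):
    a=np.array([uv[0]-p["cx"],uv[1]-p["cy"]])/p["fx"];t=np.hypot(*a);s=np.sinc(t/np.pi)
    return p["xyz"],r.apply([a[0]*s,a[1]*s,np.cos(t)])
def plane(o,d,z): return o+d*(z-o[2])/d[2]
def tri(a,b):
    A=np.array([a[1],-b[1]]).T;s=np.linalg.lstsq(A,b[0]-a[0],rcond=None)[0]
    P=a[0]+a[1]*s[0];Q=b[0]+b[1]*s[1];return (P+Q)/2,np.linalg.norm(P-Q)
def proj(p,r,X):
    c=r.inv().apply(np.array(X)-p["xyz"]);return np.array([p["fx"]*c[0]/c[2]+p["cx"],p["fy"]*c[1]/c[2]+p["cy"]])
E
python3 - <<'E'
from h import *
seeds={'BLP':((305,211),(305,248)),'BLG':((314,138),(236,225)),'BSP':((161,195),(207,363)),'BSG':((194,257),(306,351)),
'LLP':((420,249),(379,197)),'LLG':((363,220),(335,221)),'LSP':((250,225),(294,297)),'LSG':((389,167),(294,197)),
'pink':((256,270),(348,305)),'purS':((210,193),(236,321)),'purL':((412,313),(437,213)),'red':((455,147),(301,163)),'spool':((236,157),(212,284)),'stamp':((460,190),(340,167))}
C={}
for i,n in enumerate(("top","side")):
    im=cv2.imread(f"pics/{n}0.png");lab=cv2.cvtColor(im,cv2.COLOR_BGR2LAB).astype(int);hsv=cv2.cvtColor(im,cv2.COLOR_BGR2HSV).astype(int)
    H,S,V=hsv[...,0],hsv[...,1],hsv[...,2]
    green=(H>45)&(H<95)&(S>60)&(V>25); pale=(H>8)&(H<32)&(V>125)
    oth=((H>120)&(V>70)&(S>40))|((H<5)&(V>120)&(S>150))
    vis=im.copy()
    for k,s in seeds.items():
        m=green if k[-1]=='G' else pale if k[-1]=='P' else oth
        x,y=s[i];w=np.zeros(m.shape,np.uint8);w[y-38:y+38,x-38:x+38]=m[y-38:y+38,x-38:x+38]*255
        w=cv2.morphologyEx(w,cv2.MORPH_CLOSE,np.ones((5,5)))
        w=cv2.morphologyEx(w,cv2.MORPH_OPEN,np.ones((3,3)))
        cs=cv2.findContours(w,cv2.RETR_EXTERNAL,cv2.CHAIN_APPROX_NONE)[0]
        cs=[c for c in cs if cv2.pointPolygonTest(c,(x,y),True)>-8]
        if not cs: print(n,k,'none');continue
        c=max(cs,key=cv2.contourArea);e=cv2.fitEllipse(c);C[k,n]=e
        cv2.drawContours(vis,[c],-1,(255,255,0),1)
        cv2.circle(vis,tuple(int(round(v)) for v in e[0]),1,(255,0,0),-1)
    cv2.imwrite(f"pics/{n}_c.png",cv2.resize(vis[90:350,130:510] if n=="top" else vis[130:400,170:470],None,fx=2,fy=2,interpolation=cv2.INTER_CUBIC))
P={n:cam(n) for n in("top","side")}
for k in seeds:
    if (k,"top") in C and (k,"side") in C:
        X,g=tri(ray(*P["top"],C[k,"top"][0]),ray(*P["side"],C[k,"side"][0]))
        z={'L':.016,'B':.06 if k[1]=='L' else .048}.get(k[0],.016)
        a=[plane(*ray(*P[n],C[k,n][0]),z)[:2].round(4) for n in P]
        print(k,X.round(4),'gap',round(g,4),'planes',*a,'diam top mm',[round(v*(1.641-z)/600*1000) for v in C[k,"top"][1]])
E
```

```text
BLP [0.4768 0.007  0.0065] gap 0.0097 planes [0.4658 0.005 ] [0.4553 0.0683] diam top mm [195, 233]
BLG [ 0.6846 -0.0151  0.028 ] gap 0.0008 planes [ 0.6769 -0.0148] [0.66   0.0229] diam top mm [93, 101]
BSP [0.5067 0.4432 0.0428] gap 0.0187 planes [0.5146 0.4459] [0.4944 0.4445] diam top mm [136, 198]
BSG [0.355  0.3108 0.0277] gap 0.0008 planes [0.3544 0.3069] [0.3475 0.3266] diam top mm [67, 69]
LLP [ 0.386  -0.3081  0.0246] gap 0.0053 planes [ 0.384  -0.3103] [ 0.3919 -0.3208] diam top mm [134, 218]
LLG [ 0.4571 -0.1466  0.0079] gap 0.0006 planes [ 0.456  -0.1459] [ 0.4537 -0.1359] diam top mm [103, 104]
LSP [0.4479 0.1377 0.0102] gap 0.0007 planes [0.447 0.137] [0.4457 0.1434] diam top mm [153, 221]
LSG [ 0.6035 -0.2191  0.01  ] gap 0.0006 planes [ 0.6026 -0.2183] [ 0.5993 -0.2107] diam top mm [77, 78]
pink [0.3208 0.1439 0.0091] gap 0.0003 planes [0.3205 0.1432] [0.3189 0.1506] diam top mm [79, 80]
purS [0.5311 0.2722 0.01  ] gap 0.0003 planes [0.53   0.2711] [0.5279 0.2771] diam top mm [79, 80]
purL [ 0.2084 -0.2764  0.0082] gap 0.0029 planes [ 0.2073 -0.2753] [ 0.2086 -0.2645] diam top mm [108, 110]
red [ 0.6602 -0.4025  0.0094] gap 0.0008 planes [ 0.6582 -0.4011] [ 0.6559 -0.3918] diam top mm [103, 107]
spool [0.6292 0.1987 0.0232] gap 0.0011 planes [0.6303 0.1994] [0.6347 0.1921] diam top mm [49, 58]
stamp [ 0.5376 -0.4176  0.0342] gap 0.0002 planes [ 0.5405 -0.4223] [ 0.5483 -0.4485] diam top mm [18, 24]
```

View pics/top_c.png

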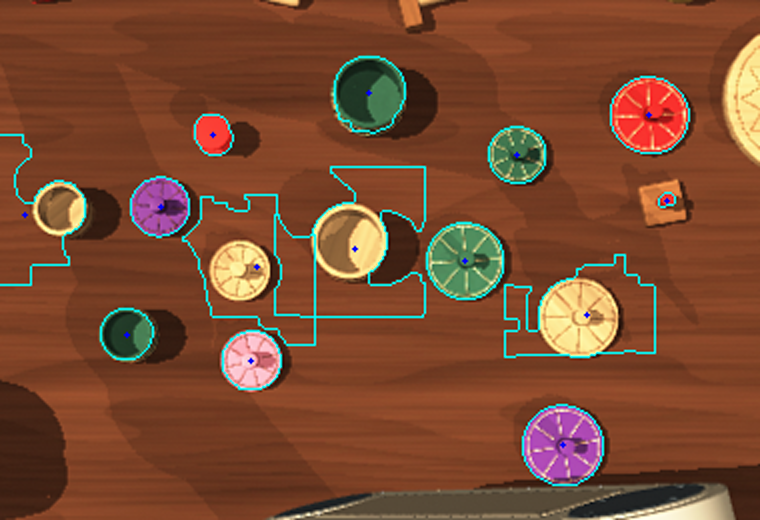

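View pics/side_c.png

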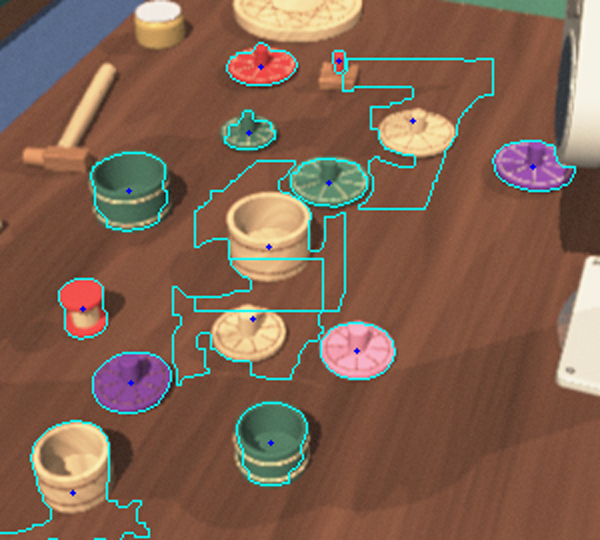

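```bash
cat >meas.py <<'E'
from h import *
import sys
G={'BLP':(.4658,.012),'BLG':(.677,-.015),'BSP':(.52,.40),'BSG':(.355,.308),'LLP':(.384,-.31),'LLG':(.456,-.146),'LSP':(.447,.137),'LSG':(.603,-.219),
 'spool':(.629,.198),'stamp':(.5376,-.4176)}
Z=lambda k:{'BL':.06,'BS':.048,'LL':.016,'LS':.016}.get(k[:2],.04)
def contours(ims,keys):
    C={}
    for n,im in ims.items():
        H,S,V=[cv2.cvtColor(im,cv2.COLOR_BGR2HSV)[...,j].astype(int) for j in range(3)];g=im[...,1].astype(int)
        M={'G':(H>45)&(H<95)&(S>60)&(V>25),'P':(H>8)&(H<32)&(g>118)&(V>150)}
        oth=((H>120)&(V>70)&(S>40))|((H<5)&(V>120)&(S>150))
        p,r=cam(n)
        for k in keys:
            x,y=proj(p,r,[*G[k],Z(k)/2]).astype(int);m=M.get(k[-1],oth)
            w=np.zeros(m.shape,np.uint8);s=np.s_[max(y-45,0):y+45,max(x-45,0):x+45];w[s]=m[s]*255
            w=cv2.morphologyEx(cv2.morphologyEx(w,cv2.MORPH_CLOSE,np.ones((5,5))),cv2.MORPH_OPEN,np.ones((3,3)))
            cs=[c for c in cv2.findContours(w,0,cv2.CHAIN_APPROX_NONE)[0] if cv2.contourArea(c)>30]
            if cs:C[k,n]=max(cs,key=lambda c:cv2.pointPolygonTest(c,(float(x),float(y)),True))
    return C
if __name__=="__main__":
    ims={n:cv2.imread(f"pics/{n}0.png") for n in("top","side")}
    C=contours(ims,G);P={n:cam(n) for n in ims}
    for k in G:
        E={}
        for n in ims:
            c=C[k,n][:,0,:].astype(np.float32)
            up=proj(*P[n],[*G[k],.06])-proj(*P[n],[*G[k],0]);up/=np.linalg.norm(up)
            if k[0]=='B':
                d=(c-c.mean(0))@up;h=np.percentile(d,99)  # rim half: widest line upwards
                side=np.abs((c-c.mean(0))@[-up[1],up[0]])
                c=c[d>(-.1*h if n=="top" else .15*h)]
            if len(c)>8:E[n]=cv2.fitEllipse(c)
        X,g=tri(*[ray(*P[n],E[n][0]) for n in ims])
        a=[plane(*ray(*P[n],E[n][0]),Z(k))[:2].round(4) for n in P]
        sc=[np.round(np.array(E[n][1])*np.linalg.norm(X-P[n][0]["xyz"])/P[n][0]["fx"]*1000) for n in ims]
        print(k,X.round(4),'gap',round(g,4),'planes',*a,'mm',*sc)
E
python3 meas.py
```

```text
BLP [0.4786 0.0112 0.0559] gap 0.0017 planes [0.4772 0.0109] [0.4773 0.0163] mm [98. 99.] [ 62. 100.]
BLG [ 0.6841 -0.0159  0.0527] gap 0.0006 planes [ 0.6825 -0.0157] [ 0.6781 -0.0069] mm [91. 97.] [56. 98.]
BSP [0.5207 0.3976 0.0399] gap 0.0101 planes [0.5149 0.3933] [0.5213 0.4044] mm [23. 69.] [59. 78.]
BSG [0.3545 0.3085 0.0445] gap 0.0003 planes [0.3542 0.3078] [0.3534 0.3114] mm [69. 70.] [52. 70.]
LLP [ 0.3795 -0.2994  0.0105] gap 0.0008 planes [ 0.3788 -0.2985] [ 0.3779 -0.291 ] mm [108. 110.] [ 65. 110.]
LLG [ 0.4571 -0.1466  0.0079] gap 0.0006 planes [ 0.456  -0.1459] [ 0.4537 -0.1359] mm [105. 106.] [ 63. 102.]
LSP [0.4433 0.1613 0.011 ] gap 0.0005 planes [0.4426 0.1607] [0.4413 0.1661] mm [80. 82.] [62. 82.]
LSG [ 0.6035 -0.2191  0.01  ] gap 0.0006 planes [ 0.6026 -0.2183] [ 0.5993 -0.2107] mm [79. 80.] [52. 68.]
spool [0.6292 0.1987 0.0232] gap 0.0011 planes [0.6251 0.1963] [0.6183 0.2142] mm [51. 60.] [54. 74.]
stamp [ 0.5376 -0.4176  0.0342] gap 0.0002 planes [ 0.5366 -0.4162] [ 0.5344 -0.4078] mm [19. 25.] [20. 38.]
```

{"op": "apply_moves", "data": {
  "commands": [
    [[0, 0, 0, 7, 0.45], [0, 0, 0, 7, 0.45], [0.0286, -0.0384, 0.005, 0, 0.45], [0.0286, -0.0384, 0.005, 0, 0.45], [0.0286, -0.0384, 0.005, 0, 0.45], [0.0286, -0.0384, 0.005, 0, 0.45], [0.0286, -0.0384, 0.005, 0, 0.45], [0.0286, -0.0384, 0.005, 0, 0.45], [0.0286, -0.0384, 0.005, 0, 0.45], [0.0286, -0.0384, 0.005, 0, 0.45]]
  ],
  "newtons": 20
}}

```text
t: 1.1
tool_pos: [0.3806, -0.2977, 0.1756]
tcp_rot: [-0.0, 1.0, -0.0, -0.0]
contact_force: [0.1, -0.5, -0.1]
grip_width: 0.0483
grip_force: 0.0
```

```bash
python3 - <<'E'
from h import *
s=ctrl.state();print(s["t"],s["tool_pos"],s["tcp_rot"],s["grip_width"])
p=ctrl.camera_params("wrist");print(p)
cv2.imwrite("pics/w1.png",ctrl.capture("wrist")[:,:,::-1])
np.save("w1p.npy",p,allow_pickle=True)
E
```

```text
1.1 [ 0.38055867 -0.2976688   0.17563654] [-3.55776875e-05  9.99999913e-01 -4.14229661e-04 -2.54011925e-05] 0.04830456518688727
{'fx': 371.64829954431775, 'fy': 371.64829954431775, 'cx': 319.9688215097275, 'cy': 235.83355257343703, 'xyz': array([ 0.46435635, -0.29712635,  0.34433242]), 'rotation': array([-0.10965499, -0.6978233 ,  0.69926885,  0.1097338 ])}
```

View pics/w1.png

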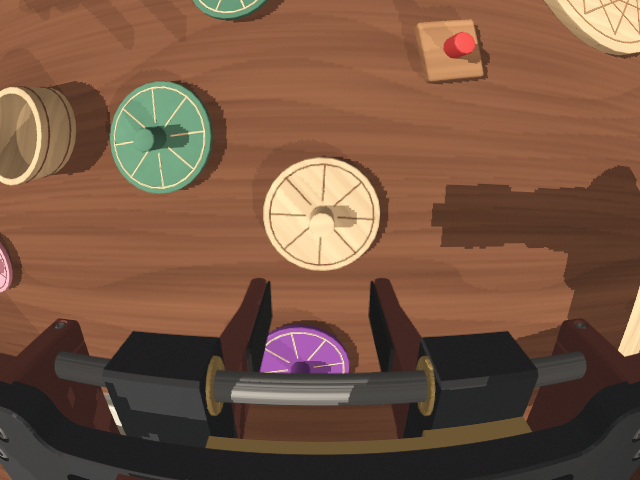

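```bash
python3 - <<'E'
from h import *
p=np.load("w1p.npy",allow_pickle=True).item();q=p["rotation"];r=R.from_quat([q[1],q[2],q[3],q[0]])
im=cv2.imread("pics/w1.png")
for n,uv,z in(("LLPplate",(322,213),.016),("LLPknob",(321,224),.046),("LLGplate",(161,137),.016),("LLGknob",(143,139),.046)):print(n,plane(*fish(p,r,uv),z).round(4))
pt=cam("top")
print("knob height tri: ",tri(fish(p,r,(321,224)),ray(*pt,(421,249)))[0] if 0 else "")
# BSP rim in top picture, enlarged + contour
import meas
C=meas.contours({n:cv2.imread(f"pics/{n}0.png") for n in("top","side")},["BSP"])
for n in("top","side"):
    c=C["BSP",n];print(n,cv2.boundingRect(c),cv2.minEnclosingCircle(c),cv2.contourArea(c))
c=C["BSP","top"];u=cv2.minEnclosingCircle(c)[0];print(plane(*ray(*pt,u),.048))
E
```

```text
LLPplate [ 0.3805 -0.2989  0.016 ]
LLPknob [ 0.3787 -0.2979  0.046 ]
LLGplate [ 0.4553 -0.1496  0.016 ]
LLGknob [ 0.4558 -0.1455  0.046 ]
knob height tri:  
top (154, 185, 19, 23) ((161.5, 195.5), 12.90358829498291) 143.0
side (186, 341, 39, 45) ((206.5, 363.0), 23.243377685546875) 1361.5
[0.51786239 0.39430927 0.048     ]
```

{"op": "apply_moves", "data": {
  "commands": [
    [[0, 0, 0.045, 0, 0.45], [0, 0, 0.045, 0, 0.45], [0, 0, 0.035, 0, 0.45], [0, 0, 0.01, 0, 0.45], [0, 0, 0, 0, 0.45], [0, 0, 0, 0, 1], [0, 0, 0, 0, 1], [0, 0, 0, 0, 1], [0, 0, 0, 0, 1], [0, 0, 0, 0, 1]]
  ],
  "newtons": 20
}}

```text
t: 2.15
tool_pos: [0.3802, -0.2997, 0.0415]
tcp_rot: [0.0, 1.0, -0.0, 0.0]
contact_force: [-0.8, -0.1, -0.6]
grip_width: 0.0118
grip_force: 0.0
```

```bash
python3 - <<'E'
from h import *
s=ctrl.state();print(s["t"],s["tool_pos"],s["grip_width"],s["grip_force"])
cv2.imwrite("pics/w2.png",ctrl.capture("wrist")[:,:,::-1])
s=ctrl.state();print(s["grip_width"],s["grip_force"])
E
```

```text
2.15 [ 0.38016111 -0.29971257  0.04152974] 0.011758738531514004 0.0
0.007889406568333984 0.0
```

View pics/w2.png

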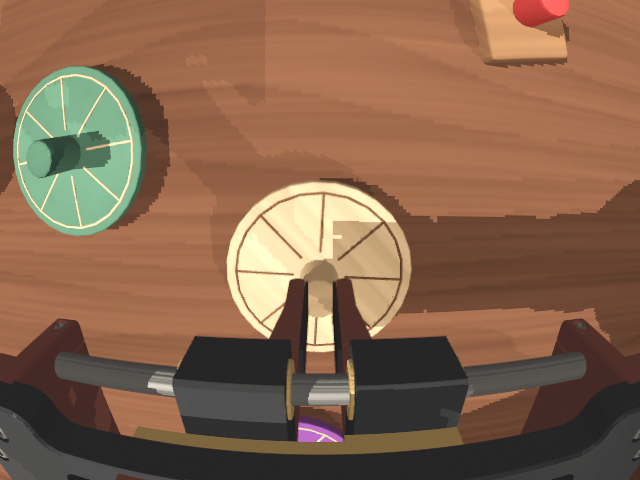

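```bash
cat >>h.py <<'E'
def fproj(p,r,X):
    c=r.inv().apply(np.array(X)-p["xyz"]);t=np.arctan2(np.hypot(c[0],c[1]),c[2]);a=np.arctan2(c[1],c[0])
    return np.array([p["cx"]+p["fx"]*t*np.cos(a),p["cy"]+p["fy"]*t*np.sin(a)]).round(1)
E
python3 - <<'E'
from h import *
s=ctrl.state();print(s["t"],s["tool_pos"],s["grip_width"],s["grip_force"])
p,r=cam("wrist");print(p["xyz"])
for X in([.38,-.299,.016],[.38,-.299,.046],[.391,-.299,.016],[.38,-.2997,.0225],[.38,-.2997,.0415],[.39,-.2937,.0225]):print(X,fproj(p,r,X))
im=ctrl.capture("wrist")[:,:,::-1]
cv2.imwrite("pics/w3.png",cv2.resize(im[200:380,220:420],None,fx=3,fy=3,interpolation=cv2.INTER_CUBIC))
s=ctrl.state();print(s["grip_width"],s["grip_force"])
E
```

```text
2.2 [ 0.38004668 -0.2996116   0.04134766] 0.007889406568333984 0.0
[ 0.46373778 -0.29893379  0.21009644]
[0.38, -0.299, 0.016] [320.1 271.7]
[0.38, -0.299, 0.046] [320.1 295.7]
[0.391, -0.299, 0.016] [320.  253.6]
[0.38, -0.2997, 0.0225] [321.4 276.3]
[0.38, -0.2997, 0.0415] [321.5 291.6]
[0.39, -0.2937, 0.0225] [310.3 259.5]
0.0034920484741159034 0.0
```

View pics/w3.png

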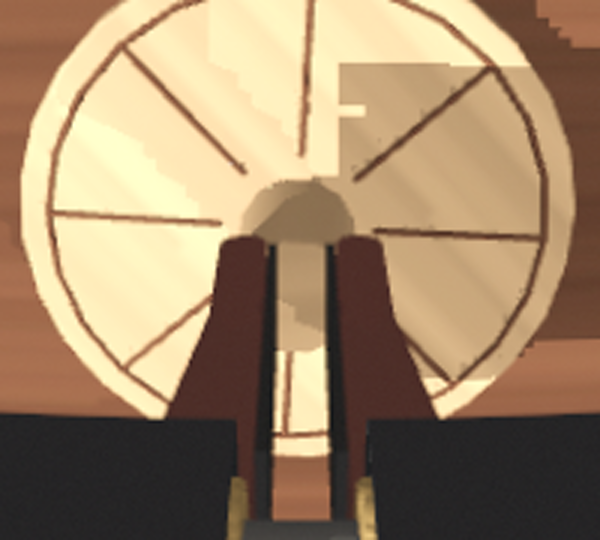

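```bash
python3 - <<'E'
from h import *
im=ctrl.capture("side")[:,:,::-1]
a=cv2.resize(im[100:270,300:460],None,fx=3.5,fy=3.5,interpolation=cv2.INTER_CUBIC)
cv2.imwrite("pics/s3.png",a)
s=ctrl.state();print(s["grip_width"],s["grip_force"],s["contact_force"])
P=cam("side")
for X in([.38,-.2996,.0225],[.38,-.2996,.0415],[.38,-.2996,.1025],[.38,-.2996,.046]):
    u=proj(*P,X);print(X,u.round(1),((u-[300,100])*3.5).round())
E
```

```text
0.0017643406489281951 0.0 [0.82394368 0.00977247 0.30822624]
[0.38, -0.2996, 0.0225] [378.  192.3] [273. 323.]
[0.38, -0.2996, 0.0415] [378.4 186.6] [274. 303.]
[0.38, -0.2996, 0.1025] [379.7 167.6] [279. 237.]
[0.38, -0.2996, 0.046] [378.5 185.3] [275. 298.]
```

View pics/s3.png

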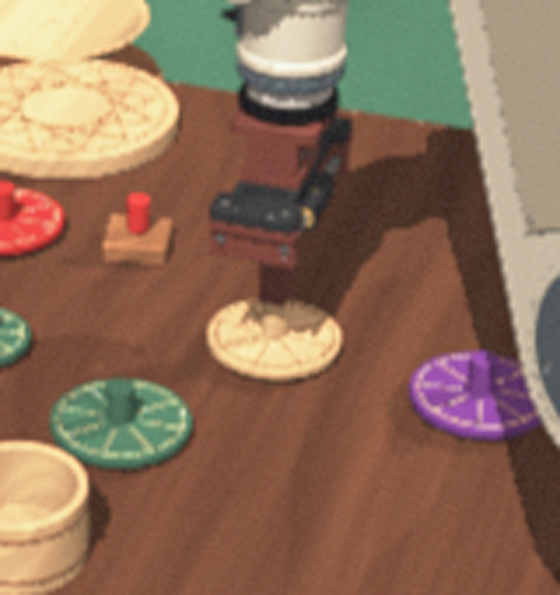

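The side and wrist views show the fingertips ending just above the knob (z≈0.046). That is about 24 mm higher than the reported TCP implies, so I'll open and go lower.

{"op": "apply_moves", "data": {
  "commands": [
    [[0, 0, 0, 0, 0.45], [0, 0, 0, 0, 0.45], [0, 0, 0, 0, 0.45], [0, 0, 0, 0, 0.45], [0, 0, 0, 0, 0.45], [0, 0, 0, 0, 0.45], [0, 0, 0.008, 0, 0.45], [0, 0, 0.008, 0, 0.45], [0, 0, 0.005, 0, 0.45], [0, 0, 0, 0, 0.45]]
  ]
}}

```text
t: 3.3
tool_pos: [0.3792, -0.2989, 0.0188]
tcp_rot: [-0.001, 1.0, -0.0, -0.001]
contact_force: [-0.3, -0.2, 0.7]
grip_width: 0.0484
grip_force: 0.0
```

{"op": "apply_moves", "data": {
  "commands": [
    [[0, 0, 0, 0, 1], [0, 0, 0, 0, 1], [0, 0, 0, 0, 1], [0, 0, 0, 0, 1], [0, 0, 0, 0, 1], [0, 0, 0, 0, 1]]
  ]
}}

```text
t: 3.9
tool_pos: [0.38, -0.2995, 0.0201]
tcp_rot: [0.0, 1.0, -0.0, 0.0]
contact_force: [-0.3, 0.1, 2.8]
grip_width: 0.0214
grip_force: 20.0
```

{"op": "apply_moves", "data": {
  "commands": [
    [[0, 0, -0.02, 0, 1], [0, 0, -0.04, 0, 1], [0, 0, -0.04, 0, 1], [0.007, -0.022, -0.02, 0, 1], [0.012, -0.038, 0, 0, 1], [0.014, -0.044, 0, 0, 1], [0.014, -0.044, 0, 0, 1], [0.014, -0.044, 0, 0, 1], [0.012, -0.038, 0, 0, 1], [0.01, -0.032, 0, 0, 1]]
  ],
  "newtons": 30
}}

```text
t: 4.9
tool_pos: [0.4631, -0.0354, 0.1399]
tcp_rot: [-0.0, 1.0, 0.0, -0.0]
contact_force: [1.2, -0.2, -1.6]
grip_width: 0.0213
grip_force: 30.0
```

{"op": "apply_moves", "data": {
  "commands": [
    [[0.01, -0.031, 0, 0, 1], [0.005, -0.017, 0, 0, 1], [0, 0, 0, 0, 1], [0, 0, 0, 0, 1]]
  ]
}}

```text
t: 5.3
tool_pos: [0.4776, 0.0106, 0.1397]
tcp_rot: [0.0, 1.0, 0.0, -0.0]
contact_force: [0.5, 0.5, -1.2]
grip_width: 0.0215
grip_force: 30.0
```

```bash
python3 - <<'E'
from h import *
s=ctrl.state();print(s["t"],s["tool_pos"],s["grip_width"],s["contact_force"])
p,r=cam("wrist");np.save("w4p.npy",p,allow_pickle=True);cv2.imwrite("pics/w4.png",ctrl.capture("wrist")[:,:,::-1])
E
```

```text
5.3 [0.47760952 0.010551   0.13967675] 0.021502603745829445 [ 0.47100229  0.455682   -1.18642604]
```

View pics/w4.png

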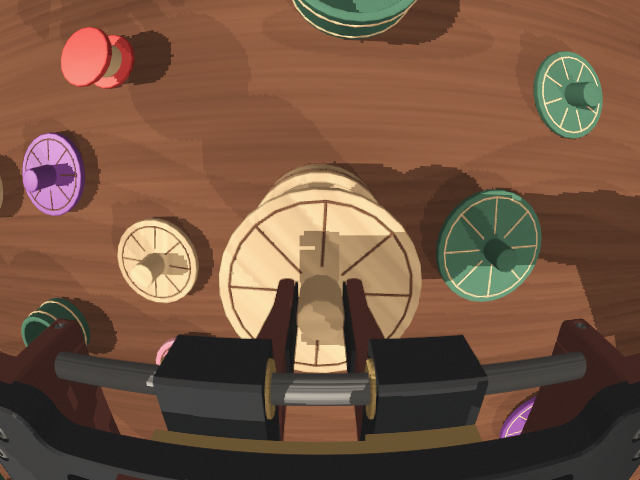

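{"op": "apply_moves", "data": {
  "commands": [
    [[0, 0, 0.025, 0, 1], [0, 0, 0.025, 0, 1], [0, 0, 0.01, 0, 1], [0, 0, 0.005, 0, 1], [0, 0, 0.003, 0, 1], [0, 0, 0, 0, 1], [0, 0, 0, 0, 1]]
  ]
}}

```text
t: 6.05
tool_pos: [0.4787, 0.0104, 0.0726]
tcp_rot: [-0.0, 1.0, -0.0, 0.001]
contact_force: [0.6, -0.6, -1.8]
grip_width: 0.0217
grip_force: 30.0
```

{"op": "apply_moves", "data": {
  "commands": [
    [[0, 0, 0.001, 0, 1], [0, 0, 0.0005, 0, 1], [0, 0, 0, 0, 1], [0, 0, 0, 0, 1]]
  ]
}}

```text
t: 6.45
tool_pos: [0.4788, 0.0105, 0.072]
tcp_rot: [0.0, 1.0, -0.0, 0.001]
contact_force: [-3.9, -1.1, 14.7]
grip_width: 0.0215
grip_force: 30.0
```

{"op": "apply_moves", "data": {
  "commands": [
    [[0, 0, 0, 0, 0.4], [0, 0, 0, 0, 0.4], [0, 0, 0, 0, 0.4], [0, 0, 0, 0, 0.4], [0, 0, -0.02, 0, 0.4], [0, 0, -0.035, 0, 0.4], [0, 0, -0.015, 0, 0.4], [-0.004, 0.03, 0, 0, 0.4], [-0.007, 0.048, 0, 0, 0.4], [-0.007, 0.048, 0, 0, 0.4]]
  ]
}}

```text
t: 7.45
tool_pos: [0.4599, -0.1164, 0.1406]
tcp_rot: [0.0, 1.0, 0.001, 0.0]
contact_force: [0.6, 0.2, 1.0]
grip_width: 0.0529
grip_force: 0.0
```

{"op": "apply_moves", "data": {
  "commands": [
    [[-0.004, 0.032, 0, 0, 0.4], [0, 0, 0, 0, 0.4], [0, 0, 0, 0, 0.4]]
  ]
}}

```text
t: 7.75
tool_pos: [0.4556, -0.1479, 0.1402]
tcp_rot: [-0.0, 1.0, -0.001, -0.0]
contact_force: [-0.9, -0.1, -0.1]
grip_width: 0.0528
grip_force: 0.0
```

```bash
python3 - <<'E'
from h import *
s=ctrl.state();print(s["t"],s["tool_pos"],s["grip_width"],s["contact_force"])
p,r=cam("wrist");np.save("w5p.npy",p,allow_pickle=True);cv2.imwrite("pics/w5.png",ctrl.capture("wrist")[:,:,::-1])
for n,X in(("LLPplate",(.478,.0107,.068)),("LLGplate",(.456,-.147,.016)),("LLGtop",(.456,-.147,.046))):print(n,fproj(p,r,X))
E
```

```text
7.75 [ 0.45561741 -0.14792366  0.14018167] 0.05275165393750435 [-0.87760718 -0.1146243  -0.13662238]
LLPplate [109.5 216.1]
LLGplate [319.7 223.2]
LLGtop [319.7 234.2]
```

View pics/w5.png

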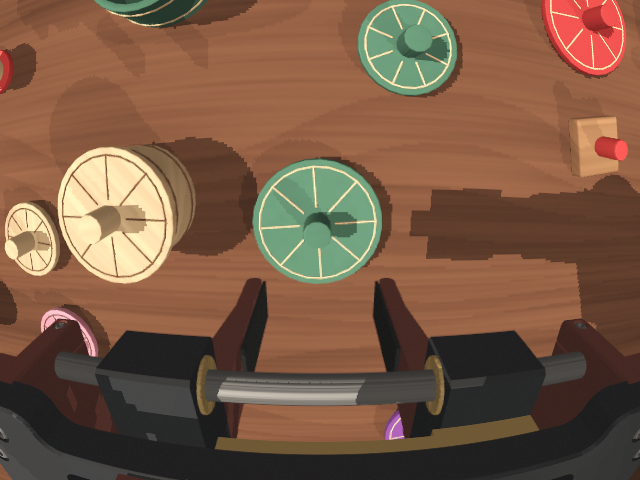

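The large pale lid is seated: its plate appears at (114,214), close to the predicted (110,216). The green lid is at (318,221), centred under the gripper.

{"op": "apply_moves", "data": {
  "commands": [
    [[0, 0, 0.04, 0, 0.4], [0, 0, 0.045, 0, 0.4], [0, 0, 0.03, 0, 0.4], [0, 0, 0.0055, 0, 0.4], [0, 0, 0, 0, 0.4], [0, 0, 0, 0, 1], [0, 0, 0, 0, 1], [0, 0, 0, 0, 1], [0, 0, 0, 0, 1], [0, 0, 0, 0, 1]]
  ],
  "newtons": 30
}}

```text
t: 8.8
tool_pos: [0.4565, -0.1476, 0.0207]
tcp_rot: [0.0, 1.0, -0.0, 0.001]
contact_force: [-1.4, 0.6, 8.2]
grip_width: 0.0216
grip_force: 30.0
```

{"op": "apply_moves", "data": {
  "commands": [
    [[0, 0, 0, 0, 1], [0, 0, 0, 0, 1]]
  ]
}}

```text
t: 9.0
tool_pos: [0.4564, -0.1476, 0.0207]
tcp_rot: [0.0, 1.0, -0.0, 0.001]
contact_force: [-0.1, 2.4, 7.3]
grip_width: 0.0215
grip_force: 30.0
```

{"op": "apply_moves", "data": {
  "commands": [
    [[0, 0, -0.02, 0, 1], [0, 0, -0.04, 0, 1], [0, 0, -0.04, 0, 1], [0.023, -0.013, -0.02, 0, 1], [0.036, -0.021, 0, 0, 1], [0.043, -0.025, 0, 0, 1], [0.043, -0.025, 0, 0, 1], [0.036, -0.021, 0, 0, 1], [0.027, -0.016, 0, 0, 1], [0.019, -0.011, 0, 0, 1]]
  ]
}}

```text
t: 10.0
tool_pos: [0.6845, -0.0142, 0.1396]
tcp_rot: [-0.0, 1.0, 0.0, 0.0]
contact_force: [-0.3, 0.5, -1.7]
grip_width: 0.0212
grip_force: 30.0
```

{"op": "apply_moves", "data": {
  "commands": [
    [[0, 0, 0, 0, 1], [0, 0, 0, 0, 1]]
  ]
}}

```text
t: 10.2
tool_pos: [0.6821, -0.0156, 0.1392]
tcp_rot: [0.0, 1.0, -0.0, -0.001]
contact_force: [-0.3, -0.2, -1.9]
grip_width: 0.021
grip_force: 30.0
```

```bash
python3 - <<'E'
from h import *
s=ctrl.state();print(s["t"],s["tool_pos"],s["grip_width"],s["contact_force"])
p,r=cam("wrist");cv2.imwrite("pics/w6.png",ctrl.capture("wrist")[:,:,::-1])
for n,X in(("BLG rim far",(.733,-.0157,.06)),("L",(.683,.0343,.06)),("R",(.683,-.0657,.06)),("BSP rim",(.518,.394,.048))):print(n,fproj(p,r,X))
E
```

```text
10.2 [ 0.6820774  -0.0156266   0.13922366] 0.0209602382636195 [-0.33070865 -0.1580777  -1.87992237]
BLG rim far [320.9 168.9]
L [250.7 239.9]
R [391.2 239.7]
BSP rim [ -4.3 360.1]
```

View pics/w6.png

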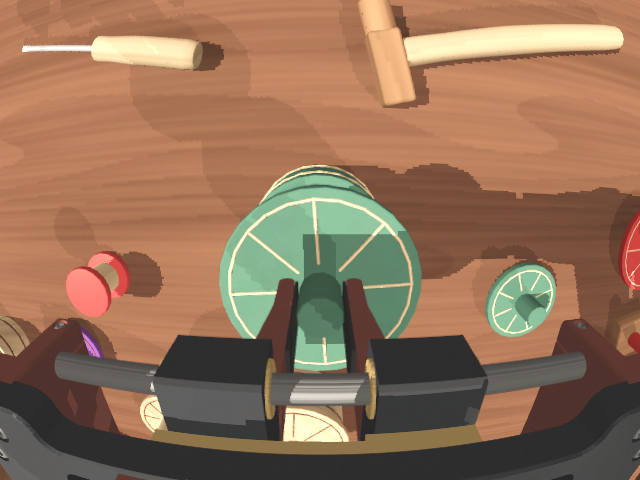

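{"op": "apply_moves", "data": {
  "commands": [
    [[0, 0, 0.025, 0, 1], [0, 0, 0.025, 0, 1], [0, 0, 0.01, 0, 1], [0, 0, 0.004, 0, 1], [0, 0, 0.002, 0, 1], [0, 0, 0.001, 0, 1], [0, 0, 0, 0, 1]]
  ]
}}

```text
t: 10.95
tool_pos: [0.6836, -0.0157, 0.0738]
tcp_rot: [0.0, 1.0, -0.0, 0.001]
contact_force: [-0.2, -0.3, -1.1]
grip_width: 0.0218
grip_force: 30.0
```

{"op": "apply_moves", "data": {
  "commands": [
    [[0, 0, 0.001, 0, 1], [0, 0, 0.0005, 0, 1], [0, 0, 0, 0, 1]]
  ]
}}

```text
t: 11.25
tool_pos: [0.6836, -0.0156, 0.0728]
tcp_rot: [0.0, 1.0, -0.0, 0.001]
contact_force: [-1.1, -0.2, 5.7]
grip_width: 0.0215
grip_force: 30.0
```

{"op": "apply_moves", "data": {
  "commands": [
    [[0, 0, 0, 0, 0.4], [0, 0, 0, 0, 0.4], [0, 0, 0, 0, 0.4], [0, 0, 0, 0, 0.4], [0, 0, -0.02, 0, 0.4], [0, 0, -0.035, 0, 0.4], [0, 0, -0.013, 0, 0.4], [-0.01, 0.025, 0, 0, 0.4], [-0.017, 0.044, 0, 0, 0.4], [-0.018, 0.045, 0, 0, 0.4]]
  ]
}}

```text
t: 12.25
tool_pos: [0.6376, -0.13, 0.1391]
tcp_rot: [0.0, 1.0, 0.001, 0.0]
contact_force: [0.2, 0.3, -0.5]
grip_width: 0.0524
grip_force: 0.0
```

{"op": "apply_moves", "data": {
  "commands": [
    [[-0.018, 0.045, 0, 0, 0.4], [-0.012, 0.031, 0, 0, 0.4], [-0.005, 0.0133, 0, 0, 0.4], [0, 0, 0, 0, 0.4], [0, 0, 0, 0, 0.4]]
  ]
}}

```text
t: 12.75
tool_pos: [0.6032, -0.2181, 0.1392]
tcp_rot: [-0.0, 1.0, -0.0, 0.0]
contact_force: [-0.4, 0.1, -0.1]
grip_width: 0.0525
grip_force: 0.0
```

```bash
cat >wl.py <<'E'
from h import *
import sys
def blob(col,X):
    """centre on z-plane of the colour blob near X seen by the wrist camera now"""
    p,r=cam("wrist");im=ctrl.capture("wrist")[:,:,::-1].copy()
    H,S,V=[cv2.cvtColor(im,cv2.COLOR_BGR2HSV)[...,j].astype(int) for j in range(3)]
    m=(H>45)&(H<95)&(S>60)&(V>25) if col=='G' else (H>8)&(H<32)&(im[...,1]>118)&(V>150)
    w=cv2.morphologyEx((m*255).astype(np.uint8),cv2.MORPH_CLOSE,np.ones((9,9)))
    u=fproj(p,r,X);cs=cv2.findContours(w,0,cv2.CHAIN_APPROX_NONE)[0]
    c=max(cs,key=lambda c:cv2.pointPolygonTest(c,tuple(map(float,u)),True));e=cv2.fitEllipse(c)
    print("pred",u,"ellipse",np.round(e[0],1),np.round(e[1],1),"bbox",cv2.boundingRect(c),"->",plane(*fish(p,r,e[0]),X[2]).round(4));return im
E
python3 - <<'E'
from wl import *
s=ctrl.state();print(s["t"],s["tool_pos"],s["contact_force"])
im=blob('G',(.603,-.219,.014));cv2.imwrite("pics/w7.png",im)
p,r=cam("wrist");print(fproj(p,r,(.6834,-.0157,.068)))
E
```

```text
12.75 [ 0.60323933 -0.2180742   0.13916606] [-0.37878932  0.11850962 -0.12408929]
pred [322.  223.6] ellipse [320.  222.7] [93.4 96.5] bbox (271, 176, 98, 94) -> [ 0.6038 -0.2174  0.014 ]
[ 57.4 144.9]
```

View pics/w7.png

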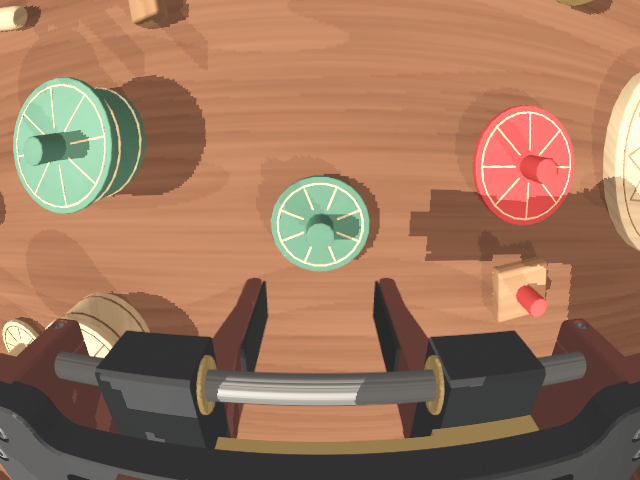

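{"op": "apply_moves", "data": {
  "commands": [
    [[0, 0, 0.04, 0, 0.4], [0, 0, 0.045, 0, 0.4], [0, 0, 0.028, 0, 0.4], [0, 0, 0.005, 0, 0.4], [0, 0, 0, 0, 0.4], [0, 0, 0, 0, 1], [0, 0, 0, 0, 1], [0, 0, 0, 0, 1], [0, 0, 0, 0, 1], [0, 0, 0, 0, 1]]
  ],
  "newtons": 30
}}

```text
t: 13.8
tool_pos: [0.6034, -0.219, 0.0223]
tcp_rot: [0.0, 1.0, -0.0, 0.001]
contact_force: [-0.6, 1.6, 4.7]
grip_width: 0.0213
grip_force: 30.0
```

{"op": "apply_moves", "data": {
  "commands": [
    [[0, 0, -0.02, 0, 1], [0, 0, -0.04, 0, 1], [0, 0, -0.045, 0, 1], [-0.0085, -0.018, -0.03, 0, 1], [-0.015, -0.0317, -0.005, 0, 1], [-0.0197, -0.0416, 0, 0, 1], [-0.0197, -0.0416, 0, 0, 1], [-0.0197, -0.0416, 0, 0, 1], [-0.0197, -0.0416, 0, 0, 1], [-0.0197, -0.0416, 0, 0, 1]]
  ]
}}

```text
t: 14.8
tool_pos: [0.48, 0.0402, 0.1616]
tcp_rot: [-0.0, 1.0, -0.001, 0.0]
contact_force: [1.4, 0.7, -0.5]
grip_width: 0.0213
grip_force: 30.0
```

{"op": "apply_moves", "data": {
  "commands": [
    [[-0.0197, -0.0416, 0, 0, 1], [-0.0197, -0.0416, 0, 0, 1], [-0.0197, -0.0416, 0, 0, 1], [-0.0197, -0.0416, 0, 0, 1], [-0.0197, -0.0416, 0, 0, 1], [-0.0197, -0.0416, 0, 0, 1], [-0.009, -0.0197, 0, 0, 1], [0, 0, 0, 0, 1], [0, 0, 0, 0, 1]]
  ]
}}

```text
t: 15.7
tool_pos: [0.3538, 0.3081, 0.1613]
tcp_rot: [0.0, 1.0, 0.0, -0.0]
contact_force: [0.8, -0.5, -1.2]
grip_width: 0.0211
grip_force: 30.0
```

```bash
python3 - <<'E'
from wl import *
s=ctrl.state();print(s["t"],s["tool_pos"],s["tcp_rot"],s["grip_width"],s["contact_force"],s["qpos"][5])
im=blob('P',(.518,.394,.048))
cv2.imwrite("pics/w8.png",im)
im=ctrl.capture("side")[:,:,::-1];cv2.imwrite("pics/s8.png",im)
E
```

```text
15.7 [0.35378505 0.30809085 0.16133892] [ 2.01299060e-04  9.99999897e-01  4.04588775e-04 -4.39264072e-05] 0.021116136523510246 [ 0.83975159 -0.52742916 -1.17463444] 2.2614806679668615
pred [208.5  23. ] ellipse [206.9  30.6] [69.  99.6] bbox (159, 0, 97, 69) -> [0.5118 0.3952 0.048 ]
```

{"op": "apply_moves", "data": {
  "commands": [
    [[0, 0, 0.03, 0, 1], [0, 0, 0.035, 0, 1], [0, 0, 0.02, 0, 1], [0, 0, 0.008, 0, 1], [0, 0, 0.003, 0, 1], [0, 0, 0.0015, 0, 1], [0, 0, 0.001, 0, 1], [0, 0, 0, 0, 1]]
  ]
}}

```text
t: 16.6
tool_pos: [0.3545, 0.3086, 0.0636]
tcp_rot: [-0.0, 1.0, -0.0, 0.001]
contact_force: [0.8, 0.4, 0.1]
grip_width: 0.021
grip_force: 30.0
```

{"op": "apply_moves", "data": {
  "commands": [
    [[0, 0, 0.001, 0, 1], [0, 0, 0.0005, 0, 1], [0, 0, 0, 0, 1]]
  ]
}}

```text
t: 16.9
tool_pos: [0.3544, 0.3088, 0.0622]
tcp_rot: [-0.0, 1.0, -0.0, 0.001]
contact_force: [-1.6, -0.5, 8.2]
grip_width: 0.0215
grip_force: 30.0
```

{"op": "apply_moves", "data": {
  "commands": [
    [[0, 0, 0, 0, 0.4], [0, 0, 0, 0, 0.4], [0, 0, 0, 0, 0.4], [0, 0, 0, 0, 0.4], [0, 0, -0.02, 0, 0.4], [0, 0, -0.04, 0, 0.4], [0, 0, -0.018, 0, 0.4], [0.011, 0.018, 0, 0, 0.4], [0.024, 0.04, 0, 0, 0.4], [0.024, 0.04, 0, 0, 0.4]]
  ]
}}

```text
t: 17.9
tool_pos: [0.4134, 0.2097, 0.1397]
tcp_rot: [-0.0, 1.0, 0.001, 0.0]
contact_force: [0.4, 0.3, -0.2]
grip_width: 0.0525
grip_force: 0.0
```

{"op": "apply_moves", "data": {
  "commands": [
    [[0.019, 0.032, 0, 0, 0.4], [0.011, 0.0175, 0, 0, 0.4], [0, 0, 0, 0, 0.4], [0, 0, 0, 0, 0.4]]
  ]
}}

```text
t: 18.3
tool_pos: [0.4427, 0.1606, 0.1392]
tcp_rot: [-0.0, 1.0, -0.001, -0.0]
contact_force: [-0.2, 1.0, 0.6]
grip_width: 0.0527
grip_force: 0.0
```

```bash
python3 - <<'E'
from wl import *
s=ctrl.state();print(s["t"],s["tool_pos"],s["contact_force"])
im=blob('P',(.443,.161,.014));cv2.imwrite("pics/w9.png",im)
blob('P',(.518,.394,.03))
p,r=cam("wrist");print(fproj(p,r,(.354,.308,.056)),fproj(p,r,(.518,.394,.048)))
E
```

```text
18.3 [0.44268676 0.16059795 0.13921127] [-0.22955265  0.96030019  0.61389147]
pred [320.3 222.9] ellipse [319.2 223.7] [95.2 98.4] bbox (270, 176, 99, 96) -> [0.4423 0.1619 0.014 ]
pred [ 58.2 149.2] ellipse [ 51.2 149.9] [73. 85.] bbox (15, 107, 84, 83) -> [0.5182 0.4029 0.03  ]
[152.1 335.6] [ 46.1 151.2]
```

View pics/w9.png

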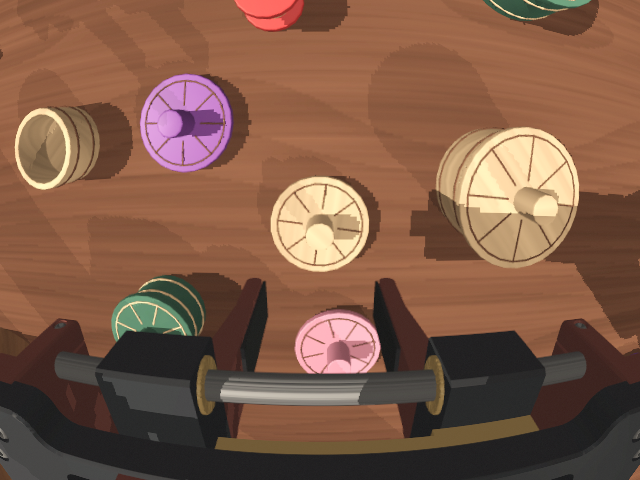

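{"op": "apply_moves", "data": {
  "commands": [
    [[0, 0, 0.04, 0, 0.4], [0, 0, 0.045, 0, 0.4], [0, 0, 0.028, 0, 0.4], [0, 0, 0.0045, 0, 0.4], [0, 0, 0, 0, 0.4], [0, 0, 0, 0, 1], [0, 0, 0, 0, 1], [0, 0, 0, 0, 1], [0, 0, 0, 0, 1], [0, 0, 0, 0, 1]]
  ],
  "newtons": 30
}}

```text
t: 19.4
tool_pos: [0.4435, 0.1609, 0.0226]
tcp_rot: [-0.0, 1.0, -0.0, 0.001]
contact_force: [-1.6, -0.3, 7.3]
grip_width: 0.0211
grip_force: 30.0
```

```bash
python3 - <<'E'
from h import *
q=np.load("w5p.npy",allow_pickle=True).item()
# camera pose at w9: same orientation, xyz = that of w5 shifted by tool shift
p=dict(q);p["xyz"]=q["xyz"]+np.array([.44268676-.45561741,.16059795+.14792366,.13921127-.14018167])
w=p["rotation"];r=R.from_quat([w[1],w[2],w[3],w[0]])
f=fish(p,r,(42.5,148));print(plane(*f,.048))
t=ray(*cam("top"),(161.2,194.3));print(plane(*t,.048),tri(f,t))
s=ray(*cam("side"),(206,356))
# mouth ring from top image: column/row extents of bright+dark disc
im=cv2.imread("pics/top0.png");c=im[178:214,144:182];print(c[17,:,1],c[:,17,1])
E
```

```text
[0.52227624 0.39725192 0.048     ]
[0.52111123 0.39519878 0.048     ] (array([0.52155614, 0.39486561, 0.05024642]), np.float64(0.0016028123233065362))
[ 72  66 152 250 204  59  76  79  79  93 106 102 102 103 101  97  96  98
 104 100 143 225 218 213 207 201 213 238 223  78  36  55  42  38  27  27
  28  27] [ 57  60  79 154 197 100  54  65  91 111 114 107 102 102 101  98  95  98
 105 103 100  99  96  91  91  93 119 213 251 163  71  59  58  67  65  66]
```

{"op": "apply_moves", "data": {
  "commands": [
    [[0, 0, -0.02, 0, 1], [0, 0, -0.04, 0, 1], [0, 0, -0.04, 0, 1], [0.008, -0.024, -0.02, 0, 1], [0.013, -0.04, 0, 0, 1], [0.014, -0.043, 0, 0, 1], [0.014, -0.043, 0, 0, 1], [0.0135, -0.04, 0, 0, 1], [0.01, -0.03, 0, 0, 1], [0.006, -0.017, 0, 0, 1]]
  ]
}}

```text
t: 20.4
tool_pos: [0.5219, 0.4001, 0.1417]
tcp_rot: [-0.0, 1.0, 0.0, 0.0]
contact_force: [0.4, -1.4, -0.6]
grip_width: 0.0209
grip_force: 30.0
```

{"op": "apply_moves", "data": {
  "commands": [
    [[0, 0, 0, 0, 1], [0, 0, 0.03, 0, 1], [0, 0, 0.03, 0, 1], [0, 0, 0.012, 0, 1], [0, 0, 0.004, 0, 1], [0, 0, 0.002, 0, 1], [0, 0, 0, 0, 1]]
  ]
}}

```text
t: 21.1
tool_pos: [0.5222, 0.3978, 0.0649]
tcp_rot: [-0.0, 1.0, -0.0, 0.001]
contact_force: [-0.4, -0.5, -0.7]
grip_width: 0.021
grip_force: 30.0
```

{"op": "apply_moves", "data": {
  "commands": [
    [[0, 0, 0.0015, 0, 1], [0, 0, 0.001, 0, 1], [0, 0, 0.0005, 0, 1], [0, 0, 0, 0, 1]]
  ]
}}

```text
t: 21.5
tool_pos: [0.5222, 0.3983, 0.0626]
tcp_rot: [-0.001, 1.0, -0.0, 0.001]
contact_force: [-0.6, -0.4, 7.6]
grip_width: 0.0214
grip_force: 30.0
```

Contact came at the expected height. I'll release, lift and back off for a final look.

{"op": "apply_moves", "data": {
  "commands": [
    [[0, 0, 0, 0, 0.4], [0, 0, 0, 0, 0.4], [0, 0, 0, 0, 0.4], [0, 0, 0, 0, 0.4], [0, 0, -0.02, 0, 0.4], [0, 0, -0.04, 0, 0.4], [0, 0, -0.04, 0, 0.4], [0, 0, -0.04, 0, 0.4], [0, 0.04, -0.02, 0, 0.4], [0, 0.04, 0, 0, 0.4]]
  ]
}}

```text
t: 22.5
tool_pos: [0.5232, 0.3186, 0.2246]
tcp_rot: [-0.002, 1.0, 0.001, 0.003]
contact_force: [0.5, 0.4, -0.3]
grip_width: 0.0527
grip_force: 0.0
```

{"op": "apply_moves", "data": {
  "commands": [
    [[-0.03, 0.03, 0, 0, 0.4], [-0.03, 0.03, 0, 0, 0.4], [-0.03, 0.02, -0.02, 0, 0.4], [-0.03, 0.0, -0.02, 0, 0.4], [0, 0, 0, 0, 0.4], [0, 0, 0, 0, 0.4]]
  ]
}}

```text
t: 23.1
tool_pos: [0.4018, 0.238, 0.2615]
tcp_rot: [-0.0, 1.0, 0.0, 0.001]
contact_force: [-0.2, -1.1, 1.1]
grip_width: 0.0528
grip_force: 0.0
```

```bash
python3 - <<'E'
from h import *
s=ctrl.state();print(s["t"],s["tool_pos"],s["contact_force"])
w=ctrl.capture("wrist")[:,:,::-1];d=ctrl.capture("side")[:,:,::-1]
a=cv2.resize(w,(440,330));b=d[130:430,150:510]
o=np.zeros((330,800,3),np.uint8);o[:,:440]=a;o[:300,440:]=b
cv2.imwrite("pics/end.png",o)
E
```

```text
23.1 [0.40176406 0.23803284 0.26151029] [-0.17030207 -1.05912952  1.05035308]
```

View pics/end.png

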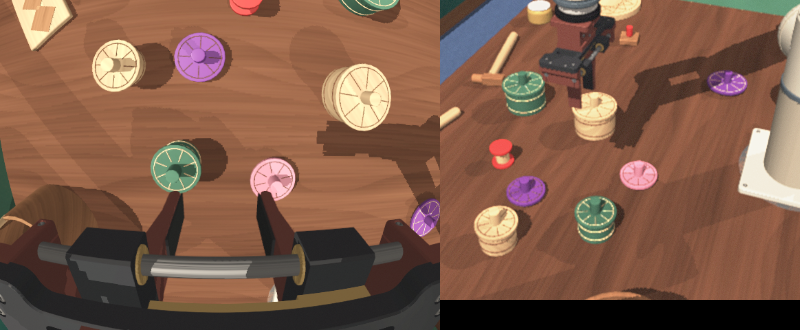

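In the end picture all four boxes have their lids on flat. The small pale box is at (118,65) and the small green at (176,168) in the wrist half. The large green at (524,92) and the large pale at (594,115) show in the side half. The spool and stamp are where they were.

```bash
python3 -c "
from cell import ctrl
print(ctrl.finish_job())"
```

```text
the job is handed in; nothing more can be done
None
```

All four lids are on their matching boxes, each flat on its rim in the final pictures, with the stamp and spool left alone; the job was handed in at about 23 s, and no verdict came back.

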